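# Stop the stirrer and hold the probe rod centred in its guide

## Robot

A 6-joint arm with a two-finger parallel gripper is mounted at the origin on a cart in front of the work surface, level with it; the furniture and walls round the work are solid. World frame = base frame: x ahead of the robot, y to its left, z up, the work surface at z = 0. Lengths are in m, angles in rad, forces in N, time in s.
With the tool pointing down it reaches from about 0.35 to 0.85 m from the base axis. Payload 8.1 kg.
Tool frame: the origin (TCP) lies at the very end of the fingers, on their centre line; the grasp point (between the pads) lies 19 mm behind it; z points along the fingers, y is the direction in which the jaws open and shut (so a half turn about z gives the same grasp; the last joint's range is limited). The gripper opens to 93 mm and grips with 3 to 60 N. Pads are 15 mm wide; open, the fingers measure 128 mm over their backs; the gripper's body (75 mm by 188 mm) begins 65 mm behind the grasp point.
Start: joints at [-1.203, 0.13, 1.488, -0, 1.523, -0.085], TCP at [0.263, -0.54, 0.219] pointing down, gripper open.
Joint ranges: [-2.96, 2.96], [-0.89, 2.26], [0.02, 2.5], [-1.34, 4.48], [0, 2.73], [-2.66, 2.66]. Speed limits (rad/s): [2.39, 2.39, 2.79, 3.14, 3.14, 3.14].

## Interface

Orientations are given as a rotation vector (axis times angle).
In Python, from plant import robot gives the robot as it stands.
- The arm moves only by the shell command python3 -m inch 'ROWS' [FORCE]. ROWS is JSON, a list that holds one entry, the list of rows, each a list of 7 numbers: the shift along the tool's x, y, z in cm, then the turn, a rotation vector about the tool's x, y, z in degrees, then the gripper command: -1 is fully open, 1 is shut, values between are in proportion. A call has 1 to 5 rows; each row shifts and turns the commanded pose from where the row before left it, along the tool's axes as they then stand; what a row does not reach is not made up. A row lasts 1/10 s, in which the tool goes at most 50 mm and 8.59 degrees, less where a joint would pass 70% of its speed; a pose out of reach is approached as far as the arm can. A call with a gripper value outside its range is refused whole. The fingers move at their own pace and stop on an object; FORCE is the grip in N (left out, the last holds). Time passes only in rows, so rows that do not move let the fingers close. It gives the time, the measured TCP pose, the force and the opening at its end, in the units of the state.
- robot.read_state(): the state, without advancing time (a new reading comes with each control period).
- robot.read_camera(name): name is "side" or "top" or "wrist"; returns a dict with "image" (480x640x3 uint8, blue, green, red), "K" (3x3 intrinsics, pixels), "distortion" ([k1, k2, p1, p2, k3] as OpenCV has them; the pictures are not rectified), "R" (3x3) and "t" (3): a world point X has camera coordinates R X + t; the wrist camera has in their place "tool_from_camera" (4x4, takes a point from camera to tool coordinates, whose origin is the TCP and whose axes are the flange's). Camera axes: x right, y down, z forward; pixel columns grow to the right and rows downward; lengths in m; the calibration is good to about 2 mm. A picture is of the moment at which its call begins: read the wrist's pose just before it. There is no depth.
- robot.close_job(): hands the job in, once; it reports no verdict.
The state is a dict: "t": time; "q": joint angles; "dq": joint speeds; "joint_torque": joint torques, N m; "tool_pos": TCP position; "orientation": TCP orientation; "force": force on the tool from outside, world axes, zero at the start; "wrist_torque": the same for the moment, N m; "opening": finger opening in m.
Only numpy, scipy, OpenCV 4.12 (cv2) and the standard library are available. Lean on these libraries where they do the work, as an engineer would, in place of code of your own. Each camera call takes 0.05 s, during which the arm holds its last target. There are 200 camera calls.

## Task

Switch the bench stirrer off by turning its black knob anticlockwise to the end stop, then take the blue-handled probe out of its rest and lower its rod, upright, through the guide hole above the stirrer's empty cup until the red band on the rod is level with the top of the guide plate. The probe must never touch the guide plate, the cup or anything else on the stirrer; finish while still holding it there in the gripper, still and centred in the hole, with the knob left at off and the loose pots and tins left where they stand.

Things in the scene. Friction and masses are not known exactly. Their poses are not given: they have to be found in the camera images.
- stirrer: fixed grey bench stirrer, a low housing 110 mm deep (its x) by 250 mm long (its y), top at 28 mm; origin at the centre of its underside, on the table; z up. The knob sits at its -y end, an empty white plastic cup (70 mm wide, rim about 110 mm above the table) stands fixed at its +y end. Above the cup is a green guide plate, 60 mm wide (y) and 92 mm long (x), 10 mm thick, top 132 mm above the table, on a post at its +x end that does not rise above the plate
- guide (a point): centre of the round guide hole, 28 mm in diameter, at the level of the guide plate's top face; z up. In the stirrer's frame at x -8 mm, y +75 mm, z 132 mm
- speed_knob (a joint): angle of the stirrer's speed knob in rad: 0 = off, the anticlockwise end stop (seen from above); grows clockwise to 2.4 at the other stop; stays where it is left, friction about 0.03 N m
- speed_knob_grip (a point): on the vertical axis of the knob, 65 mm above the table, at the height to grip it. The knob is black, with an upright grip bar 42 mm long (along this point's x axis), 14 mm thick (its y axis) and 32 mm high, whose top is 72 mm above the table, on a 44 mm disc whose top is 42 mm above the table. A white line on the bar points along -x to a red mark on the housing when off; the point turns with the knob
- probe_rest: fixed black upright tube with a round foot 60 mm wide, 36 mm outside, bore 18 mm, 103 mm tall, in which the probe hangs upright by the underside of its handle; origin at the centre of its underside; it stands to the left or to the right of the stirrer
- probe: loose probe, about 120 g: a steel rod 10 mm in diameter and 95 mm long below a blue cylindrical handle 28 mm in diameter and 55 mm tall; origin at the rod's tip, z up along the rod to the handle. At the start it hangs in the rest, tip 8 mm above the table, handle from 103 to 158 mm above it
- probe_tip (a point): lower tip of the probe rod, the probe's origin
- probe_band (a point): centre of the red band on the rod, 12 mm tall, on the rod's axis 50 mm above the tip and 45 mm below the underside of the handle
- probe_handle (a point): point on the axis of the blue handle to grip, 30 mm above its underside and 125 mm above the tip
- paint_tin: loose bystander: white lacquer tin with a brown band, 68 mm wide and 77 mm tall, beside the stirrer on the side away from the rest; origin at the centre of its underside
- pigment_pot: loose bystander: dark pot 63 mm wide and 70 mm tall, in front of the stirrer; origin at the centre of its underside
- viscosity_cup: loose bystander: small grey metal cup 56 mm wide and 53 mm tall, in front of the stirrer; origin at the centre of its underside
Things that resemble listed ones, but are neither listed nor needed, are in the scene too. What is meant by the probe is not brown or pink, and is the larger of those in its own colour.

How it is judged:
On the way, in this order (a step that is already met when the one before it is completed fails the run):
1. the knob is turned anticlockwise to its end stop (off) (value of joint speed_knob below 0.12 rad), for 0.2 s.
2. the probe is lifted clear out of its rest (height (world z) of probe_tip above 0.112 m), for 0.1 s.
3. the rod is down in the guide hole, centred, its red band level with the plate's top (z of probe_band in the frame of guide between -0.008 and 0.008 m and horizontal distance between probe_band and guide below 0.006 m), for 0.3 s.
At the end, for the whole second after the job is handed in: the gripper still holds the probe still and upright (within 0.12 rad), its red band level with the top of the guide plate (within 8 mm), the rod's axis within 6 mm of the hole's centre there and its tip within 8 mm, touching nothing on the stirrer; the knob is at off (within 0.12 rad) (all of step 3 and value of joint speed_knob below 0.12 rad and horizontal distance between probe_tip and guide below 0.008 m and angle between probe_tip's own z axis and vertical below 0.12 rad and contact force between the fingers and probe above 1 N and contact force between probe and stirrer below 0.2 N and linear speed of probe below 0.02 m/s); the arm keeps its last pose, push and grip.
It fails at once if the probe touches the guide plate, the cup or another part of the stirrer (contact force between probe and stirrer above 0.3 N).
It fails at once if a loose pot, cup or tin is shifted by more than 30 mm (distance of any of paint_tin, pigment_pot, viscosity_cup from where it was at the start of the episode above 0.03 m).
It also fails if it takes over 51 s, if anything falls off the work surface, if the arm or the gripper's body presses on something with over 40 N, if the wrist force passes 120 N, or if a joint passes its speed limit or range.

## Working session

There is one attempt and no reset: what is moved stays moved. The work goes in short steps, Python scripts to look and compute and a shell command to move; the robot and the scene stay as the last step left them, time stands still between calls to the robot, and variables do not carry over. Pictures are saved under pics/ and viewed, about 8 in all and at most 12, crops included, and the job is handed in when it is done.

```bash
ls; mkdir -p pics; python3 - <<'E'
from plant import robot
import cv2,pickle,numpy as np
s=robot.read_state();print({k:np.round(v,3).tolist() for k,v in s.items()})
for n in("side","top"):
    c=robot.read_camera(n);cv2.imwrite(f"pics/{n}0.png",c["image"]);pickle.dump(c,open(f"{n}0.pkl","wb"))
    print(n,c["K"],c["distortion"],c["R"],c["t"])
E
```

```text
pics
{'t': 0.0, 'q': [-1.203, 0.131, 1.489, -0.0, 1.523, -0.085], 'dq': [0.0, 0.0, -0.0, -0.001, -0.0, -0.001], 'joint_torque': [-0.002, -55.984, -49.177, 0.077, 0.035, -0.0], 'tool_pos': [0.262, -0.539, 0.218], 'orientation': [-3.06, -0.705, 0.0], 'force': [0.209, 0.548, -1.191], 'wrist_torque': [0.029, 0.002, 0.001], 'opening': 0.093}
side [[503.40029124   0.         319.01593629]
 [  0.         503.40029124 241.86352517]
 [  0.           0.           1.        ]] [0.01441101 0.         0.         0.         0.        ] [[ 0.97027505 -0.24199132 -0.002555  ]
 [-0.12025871 -0.4729671  -0.87283444]
 [ 0.21000993  0.84719674 -0.48800975]] [-0.54121798  0.14458872  1.18265853]
top [[493.27551611   0.         309.73801003]
 [  0.         493.27551611 235.50468736]
 [  0.           0.           1.        ]] [0.00629286 0.         0.         0.         0.        ] [[-0.01790367 -0.99973552 -0.01443406]
 [-0.98559323  0.02007506 -0.16793745]
 [ 0.16818279  0.01121942 -0.98569198]] [-0.00516054  0.54779333  1.23122854]
```

View pics/side0.png

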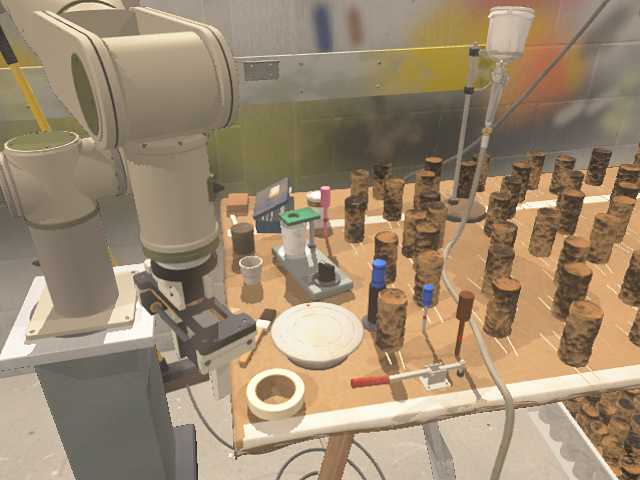

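View pics/top0.png

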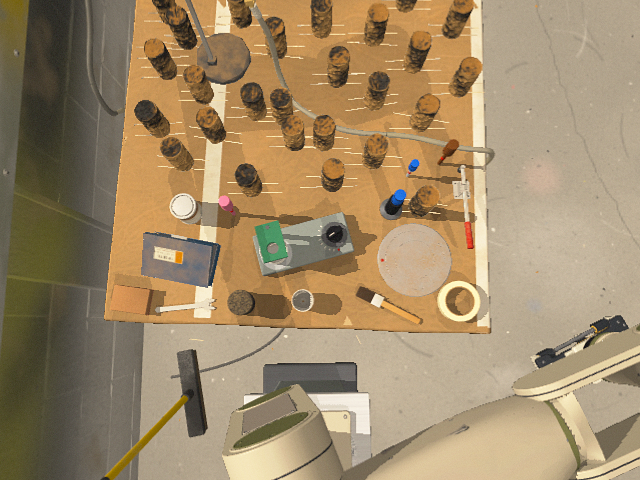

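The side view shows the robot at the left, the stirrer with its green guide around (300,215), the knob at (327,270), and the large blue probe in its black rest at (378,275). The small blue decoy is at (428,295). In the top view the guide is at (271,243), the knob at (334,234) and the probe at (398,198). The pot, cup and tin are at (241,302), (302,300) and (184,207).

```bash
cat > h.py <<'E'
import numpy as np,cv2,pickle
from scipy.spatial.transform import Rotation as Ro
def pose(s):
    T=np.eye(4);T[:3,:3]=Ro.from_rotvec(s["orientation"]).as_matrix();T[:3,3]=s["tool_pos"];return T
def ext(c,s=None):
    """camera centre and world_from_camera rotation"""
    if "R" in c: R=np.array(c["R"]);return -R.T@np.array(c["t"]),R.T
    W=pose(s)@np.array(c["tool_from_camera"]);return W[:3,3],W[:3,:3]
def ray(c,uv,s=None):
    p=cv2.undistortPoints(np.array([[uv]],float),c["K"],np.array(c["distortion"]))[0,0]
    C,R=ext(c,s);d=R@[p[0],p[1],1];return C,d/np.linalg.norm(d)
def plane(c,uv,z,s=None):
    C,d=ray(c,uv,s);return C+d*(z-C[2])/d[2]
def tri(rays):
    A=0;b=0
    for C,d in rays:
        P=np.eye(3)-np.outer(d,d);A=A+P;b=b+P@C
    X=np.linalg.solve(A,b);return X,[np.linalg.norm(np.cross(X-C,d)) for C,d in rays]
def proj(c,X,s=None):
    C,R=ext(c,s);x=R.T@(np.array(X,float)-C)
    return cv2.projectPoints(x.reshape(1,3),np.zeros(3),np.zeros(3),c["K"],np.array(c["distortion"]))[0].ravel()
def blobs(im,lo,hi,amin=30):
    m=cv2.inRange(cv2.cvtColor(im,cv2.COLOR_BGR2HSV),np.array(lo),np.array(hi))
    n,l,st,ce=cv2.connectedComponentsWithStats(m)
    return [(st[i].tolist(),ce[i].round(1).tolist()) for i in np.argsort(-st[1:,4])+1 if st[i,4]>=amin],m
E
python3 - <<'E'
from h import *
cs={n:pickle.load(open(n+"0.pkl","rb")) for n in("side","top")}
B={}
for n,c in cs.items():
    for k,lo,hi in(("blue",(100,150,80),(125,255,255)),("green",(60,100,50),(90,255,255))):
        b,m=blobs(c["image"],lo,hi);B[n,k]=b[0][1];print(n,k,b[:3])
for k in("blue","green"): print(k,tri([ray(cs[n],B[n,k]) for n in cs]))
s=cs["side"]["image"][170:340,230:450];t=cs["top"]["image"][180:280,240:420]
a=cv2.resize(s,None,fx=3,fy=3,interpolation=2)[:600];cv2.imwrite("pics/zs.png",a)
cv2.imwrite("pics/zt.png",cv2.resize(t,None,fx=4,fy=4,interpolation=2))
E
```

```text
side blue [([424, 285, 9, 5, 32], [428.4, 287.3])]Traceback (most recent call last):
  File "<stdin>", line 6, in <module>
IndexError: list index out of range
```

```bash
python3 - <<'E'
from h import *
cs={n:pickle.load(open(n+"0.pkl","rb")) for n in("side","top")}
for n,pts in(("side",[(378,270),(378,282),(300,216),(428,295)]),("top",[(399,196),(396,203),(266,232),(271,255)])):
    h=cv2.cvtColor(cs[n]["image"],cv2.COLOR_BGR2HSV);print(n,[h[v,u].tolist() for u,v in pts])
B={}
for n,c in cs.items():
    for k,lo,hi in(("blue",(100,150,60),(125,255,255)),("green",(65,110,40),(90,255,255))):
        b,m=blobs(c["image"],lo,hi,20);B[n,k]=b;print(n,k,b[:3])
s=cs["side"]["image"][170:340,230:450];t=cs["top"]["image"][180:280,240:420]
cv2.imwrite("pics/zs.png",cv2.resize(s,None,fx=3.5,fy=3.5,interpolation=2))
cv2.imwrite("pics/zt.png",cv2.resize(t,None,fx=4,fy=4,interpolation=2))
E
```

```text
side [[114, 120, 136], [123, 65, 94], [68, 90, 192], [114, 124, 142]]
top [[107, 223, 228], [107, 224, 141], [70, 128, 151], [70, 128, 153]]
side blue [([424, 285, 9, 5, 32], [428.4, 287.3])]
side green []
top blue [([391, 189, 15, 17, 166], [398.1, 197.0]), ([409, 159, 10, 12, 82], [413.5, 164.8])]
top green [([256, 221, 32, 42, 758], [270.8, 240.8])]
```

View pics/zt.png

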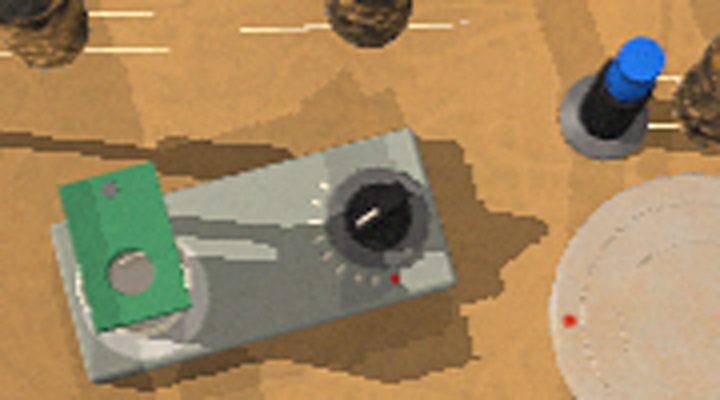

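The top crop shows the hole centre at about (272.8,248) in full-picture pixels and the knob axis at about (334.5,234). The white line points lower-left, about 72° clockwise of the red mark at (338.8,250), so the knob reads roughly 1.25 rad. The probe handle's top is at about (399.5,194.7). A cork stands just to its -y side.

```bash
python3 - <<'E'
from h import *
np.set_printoptions(precision=4,suppress=True)
s,t=[pickle.load(open(n+"0.pkl","rb")) for n in("side","top")]
tp=dict(hole=((272.8,248),.132),knob=((334.5,234.2),.072),ptop=((399.7,194.7),.158),red=((338.8,250),.028),mid=((350,228),.03),
 tin=((184,205),.077),pot=((241,301),.07),vcup=((302,299),.053),cork_top=((430,193),.1))
for k,(uv,z) in tp.items(): 
    P=plane(t,uv,z);print(k,P,"side px",proj(s,P))
h=cv2.cvtColor(s["image"],cv2.COLOR_BGR2HSV)
b,m=blobs(s["image"],(105,95,100),(122,255,255),20);print(b[:4])
b2,m=blobs(s["image"],(62,70,40),(90,255,255),20);print(b2[:3])
E
```

```text
hole [0.5043 0.0728 0.132 ] side px [291.6601 216.1407]
knob [ 0.5453 -0.0788  0.072 ] side px [321.8545 264.3674]
ptop [ 0.6229 -0.2334  0.158 ] side px [376.8374 262.2944]
red [ 0.5108 -0.0906  0.028 ] side px [309.039  284.5074]
mid [ 0.5682 -0.1216  0.03  ] side px [335.7852 287.5899]
tin [0.6282 0.3047 0.077 ] side px [317.1662 195.1996]
pot [0.3817 0.1581 0.07  ] side px [241.6526 228.1131]
vcup [0.3845 0.0067 0.053 ] side px [250.1943 261.6783]
cork_top [ 0.6403 -0.3196  0.1   ] side px [398.3665 308.2282]
[([372, 259, 14, 29, 289], [377.9, 272.7]), ([422, 284, 12, 22, 161], [427.0, 294.3])]
[([279, 207, 41, 17, 310], [298.8, 214.8])]
```

View pics/zs.png

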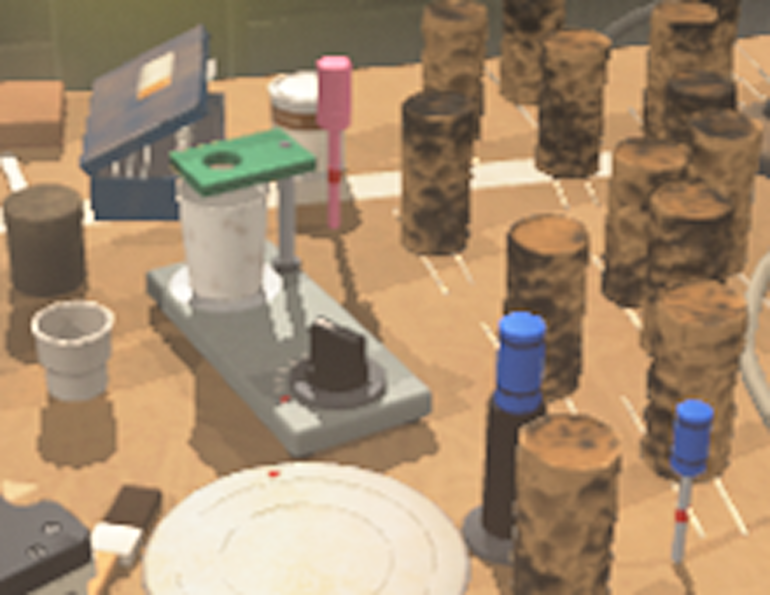

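The side crop agrees with the top view for the hole (293.4,215.7) and the probe top (379,262). The knob's bar top at (326,265) differs by about 4 px, so I'll go above it and look with the wrist camera.

```bash
python3 -m inch '[[[0,0,0,0,0,-8.5,-1],[0,0,0,0,0,-8.5,-1],[0,0,0,0,0,-8.5,-1],[0,0,0,0,0,-8.5,-1],[0,0,0,0,0,-8.5,-1]]]'
python3 -m inch '[[[0,0,0,0,0,-8.5,-1],[0,0,0,0,0,-8.5,-1],[0,0,0,0,0,-8.5,-1],[0,0,0,0,0,-8.5,-1],[0,0,0,0,0,-8.5,-1]]]'
python3 -m inch '[[[0,0,0,0,0,-8.5,-1],[0,0,0,0,0,-3.6,-1]]]'
python3 -m inch '[[[1.9,4.0,0,0,0,0,-1],[1.9,4.0,0,0,0,0,-1],[1.9,4.0,0,0,0,0,-1],[1.9,4.0,0,0,0,0,-1],[1.9,4.0,0,0,0,0,-1]]]'
python3 -m inch '[[[1.9,4.0,0,0,0,0,-1],[1.9,4.0,0,0,0,0,-1],[1.9,4.0,0,0,0,0,-1],[1.9,4.0,0,0,0,0,-1],[1.9,4.0,0,0,0,0,-1]]]'
python3 -m inch '[[[1.9,4.0,0,0,0,0,-1],[1.9,4.0,0,0,0,0,-1],[0,0,0,0,0,0,-1],[0,0,0,0,0,0,-1]]]'
python3 - <<'E'
from h import *
from plant import robot
s=robot.read_state();c=robot.read_camera("wrist");pickle.dump((c,s),open("w1.pkl","wb"));cv2.imwrite("pics/w1.png",c["image"])
print(pose(s).round(3),c["tool_from_camera"],c["K"],s["t"])
print(proj(c,[.545,-.079,.072],s),proj(c,[.5043,.0728,.132],s))
E
```

```text
t: 0.6
tool_pos: [0.2624, -0.5392, 0.218]
orientation: [-2.591, -1.774, -0.0]
force: [-0.5, 0.6, 0.3]
opening: 0.0928
t: 1.1
tool_pos: [0.2624, -0.5392, 0.218]
orientation: [-1.772, -2.593, -0.001]
force: [-0.3, -0.3, 0.9]
opening: 0.0933
t: 1.3
tool_pos: [0.2624, -0.5392, 0.218]
orientation: [-1.49, -2.765, -0.001]
force: [-0.2, -0.1, -0.4]
opening: 0.0929
t: 1.8
tool_pos: [0.3787, -0.3491, 0.2182]
orientation: [-1.498, -2.761, -0.001]
force: [1.6, 0.4, 0.5]
opening: 0.0929
t: 2.3
tool_pos: [0.4946, -0.1603, 0.2184]
orientation: [-1.498, -2.761, 0.0]
force: [0.6, -0.9, -0.0]
opening: 0.093
t: 2.7
tool_pos: [0.5405, -0.0857, 0.218]
orientation: [-1.494, -2.762, 0.001]
force: [0.3, -0.9, -0.5]
opening: 0.0932
[[-0.547  0.837 -0.001  0.54 ]
 [ 0.837  0.547 -0.    -0.086]
 [ 0.001 -0.001 -1.     0.218]
 [ 0.     0.     0.     1.   ]] [[ 9.95373346e-04 -9.67300732e-01 -2.53630249e-01  7.04864732e-02]
 [ 9.99999498e-01  9.33896915e-04  3.62786684e-04  3.31654087e-04]
 [-1.14059318e-04 -2.53630483e-01  9.67301176e-01 -1.66819803e-01]
 [ 0.00000000e+00  0.00000000e+00  0.00000000e+00  1.00000000e+00]] [[419.71881166   0.         312.80561251]
 [  0.         419.71881166 236.41775948]
 [  0.           0.           1.        ]] 2.7
[322.22038228 217.93820178] [418.69280074 -33.13011601]
```

View pics/w1.png

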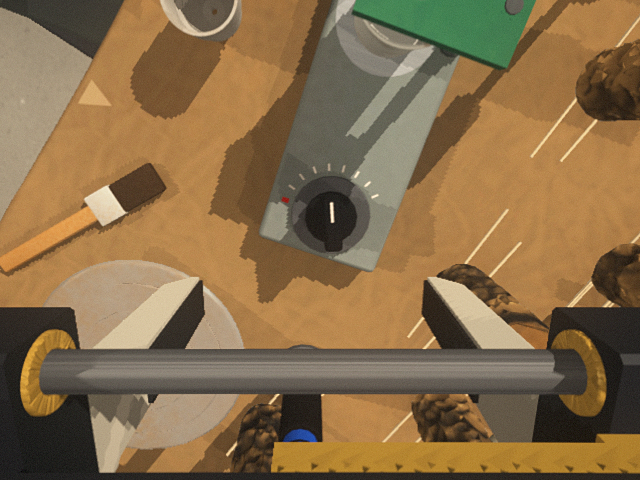

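Wrist view: the knob disc is centred at about (330,216), with the white line at (332,213) pointing straight up the picture, so the bar already lies along the tool's x. The red mark is at (285,200).

```bash
python3 - <<'E'
from h import *
np.set_printoptions(precision=4,suppress=True)
c,s=pickle.load(open("w1.pkl","rb"))
im=c["image"];roi=im[170:262,285:380]
g=cv2.cvtColor(roi,cv2.COLOR_BGR2GRAY)
# white line
m=(g>170)&(np.hypot(*(np.mgrid[170:262,285:380]-np.array([216,330]).reshape(2,1,1)))<24)
v,u=np.nonzero(m);v=v+170;u=u+285;print("line",u.min(),u.max(),v.min(),v.max(),u.mean(),v.mean())
vx,vy,_,_=cv2.fitLine(np.c_[u,v].astype(np.float32),2,0,.01,.01).ravel();print("line dir deg from image up",np.degrees(np.arctan2(-vx*np.sign(vy),abs(vy))))
a,b=plane(c,(u[v==v.min()].mean(),v.min()),.072,s),plane(c,(u[v==v.max()].mean(),v.max()),.072,s);print("line ends",a,b)
print("disc edges", *[plane(c,p,.042,s) for p in((292,216),(369,216),(330,177),(330,255))],"red",plane(c,(285,200),.028,s))
n,l,st,ce=cv2.connectedComponentsWithStats((g<38).astype(np.uint8));print(st[1:][st[1:,4]>50]+[285,170,0,0,0],ce[1:][st[1:,4]>50]+[285,170])
big=cv2.resize(cv2.convertScaleAbs(im[160:280,260:400],alpha=1.8,beta=10),None,fx=5,fy=5,interpolation=2);cv2.imwrite("pics/zk.png",big)
E
```

```text
line 330 333 203 222 331.50943396226415 212.18867924528303
line dir deg from image up -4.2379656
line ends [ 0.5442 -0.0658  0.072 ] [ 0.553  -0.0775  0.072 ]
disc edges [ 0.5271 -0.0965  0.042 ] [ 0.5808 -0.0613  0.042 ] [ 0.5356 -0.0522  0.042 ] [ 0.5725 -0.1073  0.042 ] red [ 0.5155 -0.0908  0.028 ]
[[ 305  191   51   61 1723]] [[328.9275 217.7632]]
```

View pics/zk.png

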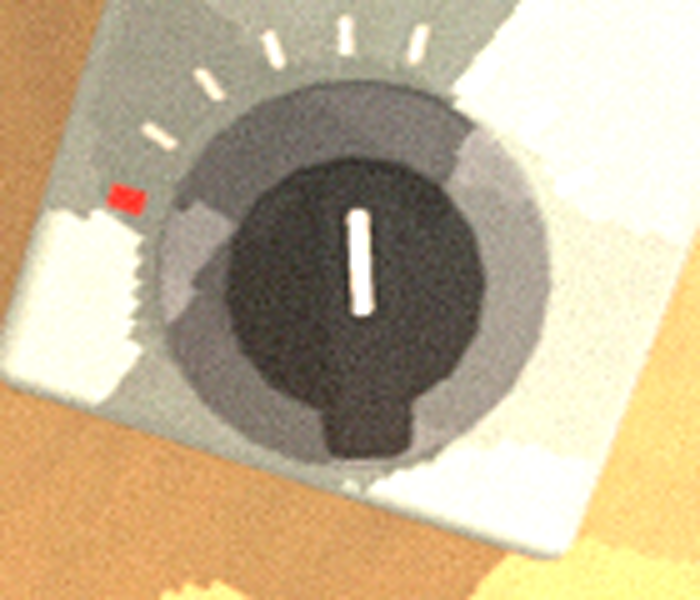

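The crop shows the 44 mm black disc centred at (331.4,217), the bar's far end at (333.6,251), and the bar tilted about 4° from the tool's x.

```bash
python3 - <<'E'
from h import *
np.set_printoptions(precision=4,suppress=True)
c,s=pickle.load(open("w1.pkl","rb"));T=pose(s)
t=pickle.load(open("top0.pkl","rb"));sd=pickle.load(open("side0.pkl","rb"))
D=plane(c,(331.4,217),.042,s);E=plane(c,(333.6,251),.072,s);L=plane(c,(331.2,202),.072,s)
d=(L-E)/np.linalg.norm(L-E)
print("disc",D,"barend",E,"line outer",L,"len",np.linalg.norm(L-E),"dir",np.degrees(np.arctan2(d[1],d[0])),"axis from end",E+.021*d)
off=plane(c,(285,200),.028,s)-D;print("red dir",np.degrees(np.arctan2(off[1],off[0])))
A=np.r_[(D[:2]+(E+.021*d)[:2])/2,.072];print("A",A,"side",proj(sd,A),"top",proj(t,A))
# height check: bar top at white line, side pix vs wrist ray
print("height of bar end: two-view",tri([ray(c,(333.6-2.2*21/42,251-49/2),s),ray(sd,(326.3,264.6))]))
print("tool delta cm",100*(T[:3,:3].T@(np.r_[A[:2],.046]-T[:3,3])))
E
```

```text
disc [ 0.555  -0.0792  0.042 ] barend [ 0.5669 -0.096   0.072 ] line outer [ 0.5439 -0.0651  0.072 ] len 0.038618540412376126 dir 126.64972962473543 axis from end [ 0.5544 -0.0792  0.072 ]
red dir -163.59810386474837
A [ 0.5547 -0.0792  0.072 ] side [325.7397 263.9371] top [334.5562 230.5377]
height of bar end: two-view (array([ 0.5556, -0.0805,  0.0708]), [np.float64(0.000128577052029448), np.float64(0.00012857705202937305)])
tool delta cm [-0.2463  1.567  17.1987]
```

Wrist, side and disc measurements agree: the axis is at (0.555,-0.079), the top about 71 mm up, and the angle about 70°. I'll grip it.

```bash
python3 -m inch '[[[-0.25,1.55,0,0,0,-3.5,-1],[0,0,4.0,0,0,0,-1],[0,0,4.0,0,0,0,-1],[0,0,4.0,0,0,0,-1],[0,0,3.2,0,0,0,-1]]]' 15
python3 -m inch '[[[0,0,2.0,0,0,0,-1],[0,0,0,0,0,0,-1],[0,0,0,0,0,0,0.6],[0,0,0,0,0,0,0.9],[0,0,0,0,0,0,1]]]' 15
python3 -m inch '[[[0,0,0,0,0,0,1],[0,0,0,0,0,0,1],[0,0,0,0,0,0,1],[0,0,0,0,0,0,1],[0,0,0,0,0,0,1]]]'
```

```text
t: 3.25
tool_pos: [0.5532, -0.0818, 0.0641]
orientation: [-1.415, -2.803, 0.001]
force: [0.3, 1.1, 0.1]
opening: 0.0929
t: 3.75
tool_pos: [0.5563, -0.081, 0.0487]
orientation: [1.412, 2.803, 0.001]
force: [0.6, 0.5, 0.4]
opening: 0.0737
t: 4.25
tool_pos: [0.5549, -0.0802, 0.0466]
orientation: [-1.413, -2.806, 0.0]
force: [0.3, -0.4, 0.9]
opening: 0.0338
```

```bash
python3 -m inch '[[[0,0,0,0,0,0,1],[0,0,0,0,0,0,1],[0,0,0,0,0,0,1],[0,0,0,0,0,0,1],[0,0,0,0,0,0,1]]]'
python3 -m inch '[[[0,0,0,0,0,0,1],[0,0,0,0,0,0,1]]]'
python3 -m inch '[[[0,0,0,0,0,-7,1],[0,0,0,0,0,-7,1],[0,0,0,0,0,-7,1],[0,0,0,0,0,-7,1],[0,0,0,0,0,-7,1]]]'
python3 -m inch '[[[0,0,0,0,0,-7,1],[0,0,0,0,0,-7,1],[0,0,0,0,0,-7,1],[0,0,0,0,0,-5,1],[0,0,0,0,0,0,1]]]'
python3 -c "
from plant import robot;s=robot.read_state();print(s['wrist_torque'],s['q'])"
```

```text
t: 4.75
tool_pos: [0.5549, -0.0803, 0.0466]
orientation: [-1.413, -2.806, -0.0]
force: [-0.0, -0.3, -0.7]
opening: 0.0139
t: 4.95
tool_pos: [0.5549, -0.0803, 0.0466]
orientation: [-1.413, -2.806, -0.0]
force: [0.5, 0.1, -0.5]
opening: 0.0138
t: 5.45
tool_pos: [0.5549, -0.0803, 0.0466]
orientation: [-0.496, -3.102, -0.0]
force: [0.7, 1.3, -1.1]
opening: 0.0139
t: 5.95
tool_pos: [0.5549, -0.0803, 0.0466]
orientation: [0.209, -3.135, -0.0]
force: [0.5, 0.1, -1.5]
opening: 0.0138
[ 0.120901   -0.18591336  0.05678205] [-2.35147517e-01  1.75965417e-01  1.76461693e+00  6.17242271e-05
  1.20106020e+00 -1.93903218e+00]
```

```bash
python3 -m inch '[[[0,0,0,0,0,-3,1],[0,0,0,0,0,-3,1],[0,0,0,0,0,0,1]]]'
python3 -c "
from plant import robot;s=robot.read_state();print(s['wrist_torque'])"
python3 -m inch '[[[0,0,0,0,0,-3,1],[0,0,0,0,0,-1,1],[0,0,0,0,0,0,1]]]'
python3 -c "
from plant import robot;s=robot.read_state();print(s['wrist_torque'],s['opening'])"
```

```text
t: 6.25
tool_pos: [0.5549, -0.0803, 0.0466]
orientation: [0.368, -3.12, -0.0]
force: [0.2, -0.6, -1.1]
opening: 0.0139
[ 0.15553828 -0.22190573  0.00201936]
t: 6.55
tool_pos: [0.5549, -0.0803, 0.0466]
orientation: [0.475, -3.105, -0.0]
force: [0.5, 1.0, -1.7]
opening: 0.0147
[ 0.25008713 -0.31569431 -0.2666978 ] 0.014673453066921208
```

The knob is on its stop: the torque rose to -0.27 N m and the pads slipped slightly at tool yaw 197°. Next I release, lift, rotate the jaws and go above the probe.

```bash
python3 -m inch '[[[0,0,0,0,0,0,-1],[0,0,0,0,0,0,-1],[0,0,0,0,0,0,-1],[0,0,0,0,0,0,-1],[0,0,0,0,0,0,-1]]]'
python3 -m inch '[[[0,0,-1.5,0,0,0,-1],[0,0,-4.2,0,0,0,-1],[0,0,-4.4,0,0,0,-1],[0,0,-4.4,0,0,0,-1],[0,0,-4.4,0,0,0,-1]]]'
python3 -m inch '[[[0,0,0,0,0,8.5,-1],[0,0,0,0,0,8.5,-1],[0,0,0,0,0,8.5,-1],[0,0,0,0,0,8.5,-1],[0,0,0,0,0,8.5,-1]]]'
python3 -m inch '[[[0,0,0,0,0,8.5,-1],[0,0,0,0,0,8.5,-1],[0,0,0,0,0,8.5,-1],[0,0,0,0,0,8.5,-1],[0,0,0,0,0,8.5,-1]]]'
python3 -m inch '[[[0,0,0,0,0,8.5,-1],[-4.1,0.9,0,0,0,2.5,-1],[-4.1,0.9,0,0,0,0,-1],[-4.1,0.9,0,0,0,0,-1],[-4.1,0.9,0,0,0,0,-1]]]'
python3 -m inch '[[[0,0,0,0,0,0,-1],[0,0,0,0,0,0,-1]]]'
python3 - <<'E'
from h import *
from plant import robot
s=robot.read_state();c=robot.read_camera("wrist");pickle.dump((c,s),open("w2.pkl","wb"));cv2.imwrite("pics/w2.png",c["image"])
t=robot.read_camera("top");pickle.dump(t,open("top1.pkl","wb"))
print(pose(s).round(3),s["t"])
for P in([.6229,-.2334,.158],[.555,-.079,.072]):print(proj(c,P,s))
b,m=blobs(c["image"],(100,120,50),(125,255,255),60);print(b[:4])
E
```

```text
t: 7.05
tool_pos: [0.5549, -0.0803, 0.0467]
orientation: [-0.479, 3.105, -0.0]
force: [0.6, 0.2, -0.4]
opening: 0.0498
t: 7.55
tool_pos: [0.5547, -0.0803, 0.2389]
orientation: [-0.479, 3.104, -0.001]
force: [0.5, 0.2, 0.1]
opening: 0.0893
t: 8.05
tool_pos: [0.555, -0.0803, 0.2371]
orientation: [0.688, 3.064, 0.0]
force: [0.0, 0.6, -0.0]
opening: 0.0928
t: 8.55
tool_pos: [0.555, -0.0803, 0.237]
orientation: [1.752, 2.606, 0.001]
force: [-0.2, -1.1, -0.2]
opening: 0.0932
t: 9.05
tool_pos: [0.6252, -0.2345, 0.2372]
orientation: [1.986, 2.433, 0.001]
force: [1.2, 1.1, 0.1]
opening: 0.0931
t: 9.25
tool_pos: [0.6245, -0.2338, 0.2359]
orientation: [-1.988, -2.431, -0.0]
force: [0.2, 0.6, 0.1]
opening: 0.0931
[[-0.198  0.98  -0.     0.624]
 [ 0.98   0.198  0.    -0.234]
 [ 0.    -0.    -1.     0.236]
 [ 0.     0.     0.     1.   ]] 9.25
[309.97208785 245.54422954]
[259.59717897 -13.44033264]
[([293, 210, 45, 60, 2083], [315.1, 240.4]), ([400, 285, 23, 28, 371], [410.6, 296.1]), ([408, 302, 21, 27, 348], [417.2, 316.4])]
```

View pics/w2.png

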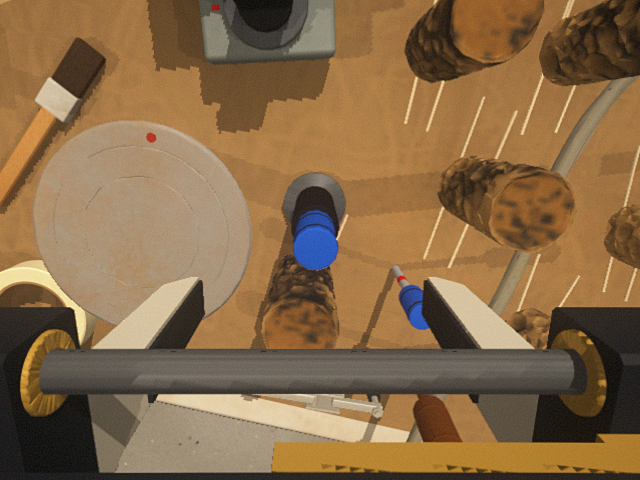

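The wrist view shows the large blue handle, with its top disc near (316,248). A cork stands below it in the picture (tool -x, clear of the jaw axis), and the small decoy is at (412,300). I'll compute the correction and check the decoy's clearance.

```bash
python3 - <<'E'
from h import *
np.set_printoptions(precision=4,suppress=True)
c,s=pickle.load(open("w2.pkl","rb"));T=pose(s);t=pickle.load(open("top1.pkl","rb"))
print(blobs(c["image"],(90,120,150),(125,255,255),60)[0][:4])
h=cv2.cvtColor(c["image"],cv2.COLOR_BGR2HSV);print([h[v,316].tolist() for v in range(205,275,5)])
P=plane(c,(315.5,248),.158,s);print(P,proj(t,P))
print("two views",tri([ray(c,(315.5,248),s),ray(t,(399.7,194.7))]))
print("small",tri([ray(c,(416,318),s),ray(t,(414.5,161.5))]))
print("tool delta cm",100*(T[:3,:3].T@(np.r_[P[:2],.114]-T[:3,3])))
E
```

```text
[([294, 225, 44, 45, 1509], [315.3, 247.3]), ([410, 303, 19, 26, 283], [417.5, 317.6]), ([306, 214, 28, 18, 216], [319.1, 220.4]), ([409, 290, 13, 12, 102], [416.5, 295.0])]
[[12, 51, 50], [112, 174, 132], [111, 189, 165], [112, 184, 162], [112, 182, 139], [111, 187, 195], [110, 190, 196], [111, 192, 194], [110, 187, 195], [110, 196, 190], [111, 190, 187], [110, 198, 183], [110, 194, 181], [11, 87, 117]]
[ 0.6265 -0.2342  0.158 ] [399.9948 193.2458]
two views (array([ 0.6267, -0.2366,  0.1458]), [np.float64(0.0012107775519719524), np.float64(0.0012107775519719925)])
small (array([ 0.7121, -0.2798,  0.1266]), [np.float64(0.0024913267988610796), np.float64(0.002491326798861075)])
tool delta cm [-0.0858  0.1914 12.188 ]
```

```bash
python3 -m inch '[[[-0.1,0.2,0,0,0,0,-0.4],[0,0,3.5,0,0,0,-0.4],[0,0,3.5,0,0,0,-0.4],[0,0,3.0,0,0,0,-0.4],[0,0,2.2,0,0,0,-0.4]]]' 25
python3 -m inch '[[[0,0,0,0,0,0,-0.4],[0,0,0,0,0,0,0.2],[0,0,0,0,0,0,0.35],[0,0,0,0,0,0,0.5],[0,0,0,0,0,0,0.6]]]' 25
python3 -m inch '[[[0,0,0,0,0,0,1],[0,0,0,0,0,0,1],[0,0,0,0,0,0,1],[0,0,0,0,0,0,1],[0,0,0,0,0,0,1]]]' 25
```

```text
t: 9.85
tool_pos: [0.626, -0.232, 0.1118]
orientation: [-1.984, -2.434, 0.001]
force: [0.1, -0.0, 0.2]
opening: 0.0658
t: 10.35
tool_pos: [0.6277, -0.2339, 0.1154]
orientation: [1.985, 2.432, 0.001]
force: [0.2, -0.2, -0.3]
opening: 0.0379
t: 10.85
tool_pos: [0.6271, -0.2338, 0.1144]
orientation: [1.986, 2.433, 0.0]
force: [-1.5, -0.5, 4.9]
opening: 0.0278
```

Gripped at 28 mm. Now a straight lift of 17 cm.

```bash
python3 -m inch '[[[0,0,0,0,0,0,1],[0,0,-1.0,0,0,0,1],[0,0,-2.0,0,0,0,1],[0,0,-2.0,0,0,0,1],[0,0,-2.0,0,0,0,1]]]' 35
python3 -m inch '[[[0,0,-2.0,0,0,0,1],[0,0,-2.0,0,0,0,1],[0,0,-2.0,0,0,0,1],[0,0,-2.0,0,0,0,1],[0,0,-2.0,0,0,0,1]]]'
python3 -m inch '[[[0,0,0,0,0,0,1],[0,0,0,0,0,0,1],[0,0,0,0,0,0,1]]]'
python3 - <<'E'
from h import *
from plant import robot
np.set_printoptions(precision=4,suppress=True)
s=robot.read_state();T=pose(s);print(T,s["t"],s["opening"],s["force"])
c=robot.read_camera("side");w=robot.read_camera("wrist");t=robot.read_camera("top")
pickle.dump((c,w,t,s),open("lift.pkl","wb"))
a=cv2.resize(c["image"][150:330,300:460],None,fx=3.3,fy=3.3,interpolation=2)
cv2.imwrite("pics/lift.png",a)
for d in(-.011,-.075,-.106):print(proj(c,(T@[0,0,-.019+.125-.125-d*0,1])[:3]),)
g=(T@[0,0,-.019,1])[:3];print("handle mid, underside, band, tip in side px",*[proj(c,g-[0,0,k]) for k in(0,.03,.075,.125)])
b,m=blobs(t["image"],(95,120,60),(125,255,255),20);print(b[:3]);print("top px of handle top",proj(t,g+[0,0,.025]))
E
```

```text
t: 11.35
tool_pos: [0.6265, -0.2334, 0.1841]
orientation: [-1.986, -2.433, 0.0]
force: [-0.2, -0.1, -0.8]
opening: 0.0277
t: 11.85
tool_pos: [0.6265, -0.2334, 0.2844]
orientation: [-1.986, -2.433, 0.0]
force: [0.2, 0.1, -0.8]
opening: 0.0274
t: 12.15
tool_pos: [0.6262, -0.2333, 0.2817]
orientation: [-1.985, -2.432, 0.001]
force: [0.0, 0.4, -1.4]
opening: 0.0278
[[-0.2001  0.9798 -0.0024  0.6262]
 [ 0.9798  0.2001  0.0011 -0.2333]
 [ 0.0016 -0.0021 -1.      0.2817]
 [ 0.      0.      0.      1.    ]] 12.15 0.02783127080689712 [ 0.0058  0.3888 -1.3861]
[382.4294 198.8527]
[382.4294 198.8527]
[382.4294 198.8527]
handle mid, underside, band, tip in side px [382.4294 198.8527] [381.5215 212.8896] [380.2118 233.1757] [378.8252 254.7003]
[([199, 241, 14, 5, 21], [205.5, 243.0])]
top px of handle top [413.1301 172.7475]
```

View pics/lift.png

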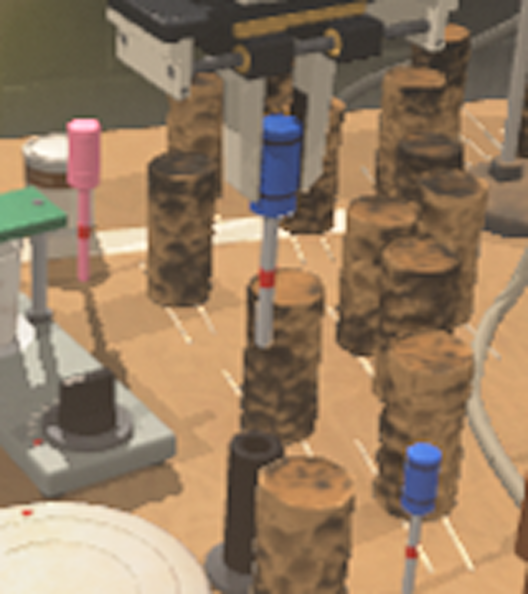

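The probe is out of the rest. Its underside, band and tip, at (382,214), (381,234) and (380,255), match the predicted pixels within 1.5 px, so it hangs upright in this view. Next I go beside the guide and look at the hole from two wrist positions.

```bash
python3 -m inch '[[[0,0,-2.3,0,0,0,1],[3.0,-0.8,0,0,0,0,1],[3.8,-1.0,0,0,0,0,1],[3.8,-1.0,0,0,0,0,1],[3.8,-1.0,0,0,0,0,1]]]'
python3 -m inch '[[[3.8,-1.0,0,0,0,0,1],[2.0,-0.5,0,0,0,0,1],[0,0,0,0,0,0,1],[0,0,0,0,0,0,1],[0,0,0,0,0,0,1]]]'
cat > look.py <<'E'
import sys
from h import *
from plant import robot
np.set_printoptions(precision=4,suppress=True)
s=robot.read_state();c=robot.read_camera("wrist");pickle.dump((c,s),open(sys.argv[1]+".pkl","wb"))
T=pose(s);print(T[:3,3],s["t"],"hole pred px",proj(c,[.5043,.0728,.132],s))
b,m=blobs(c["image"],(60,80,40),(90,255,255),500);print(b[:2])
cn,hi=cv2.findContours(m,cv2.RETR_CCOMP,cv2.CHAIN_APPROX_NONE)
for k,q in enumerate(cn):
    if hi[0][k][3]>=0 and cv2.contourArea(q)>200: e=cv2.fitEllipse(q);print("inner",e,cv2.contourArea(q),plane(c,e[0],.132,s))
cv2.imwrite(f"pics/{sys.argv[1]}.png",c["image"])
E
python3 look.py g1
```

```text
t: 12.8
tool_pos: [0.5597, -0.0989, 0.3058]
orientation: [-1.987, -2.432, 0.001]
force: [1.0, -0.3, -1.3]
opening: 0.0275
t: 13.3
tool_pos: [0.5347, -0.0471, 0.3063]
orientation: [-1.988, -2.433, 0.001]
force: [0.2, -0.3, -0.8]
opening: 0.0274
[ 0.5347 -0.0471  0.3063] 13.3 hole pred px [304.9953  53.4131]
[([268, 6, 125, 92, 9117], [332.9, 51.0])]
inner ((309.4183044433594, 53.88203430175781), (37.47728729248047, 40.94099426269531), 178.76438903808594) 1198.0 [0.5076 0.0731 0.132 ]
```

View pics/g1.png

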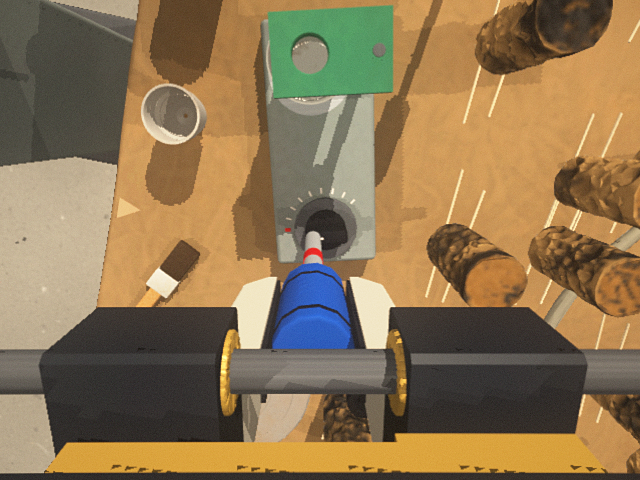

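The wrist view shows the green plate with its hole at (309,54), the knob bar pointing left at the red mark (off), and the probe's band at (313,256) and tip at (312,237). I'll move 5 cm nearer for the second view.

```bash
python3 -m inch '[[[2.5,0,0,0,0,0,1],[2.5,0,0,0,0,0,1],[0,0,0,0,0,0,1],[0,0,0,0,0,0,1],[0,0,0,0,0,0,1]]]'
python3 look.py g2
python3 - <<'E'
from h import *
np.set_printoptions(precision=4,suppress=True)
a,sa=pickle.load(open("g1.pkl","rb"));b,sb=pickle.load(open("g2.pkl","rb"));sd=pickle.load(open("side0.pkl","rb"))
for c,s in((a,sa),(b,sb)):
    T=pose(s);print("pred tip",proj(c,(T@[0,0,.106,1])[:3],s),"band",proj(c,(T@[0,0,.056,1])[:3],s))
    im=c["image"].astype(int);h=cv2.cvtColor(c["image"],cv2.COLOR_BGR2HSV)
    m=((h[...,0]<8)|(h[...,0]>172))&(h[...,1]>150);m[:200]=0;m[300:]=0;m[:,:295]=0;m[:,335:]=0
    v,u=np.nonzero(m);print("band px",u.mean(),v.mean(),u.min(),u.max(),v.min(),v.max(),len(u))
E
python3 - <<'E'
import cv2
im=cv2.imread("pics/g2.png");cv2.imwrite("pics/g2z.png",cv2.resize(im[30:280,240:420],None,fx=2.4*1.0,fy=2.4,interpolation=2))
E
```

```text
t: 13.85
tool_pos: [0.5247, 0.0017, 0.3064]
orientation: [-1.988, -2.433, 0.001]
force: [-0.7, -0.0, -1.2]
opening: 0.0275
[0.5247 0.0017 0.3064] 13.85 hole pred px [305.2154 122.0211]
[([270, 78, 120, 85, 8029], [332.2, 119.8])]
inner ((309.6185302734375, 121.76427459716797), (36.628658294677734, 37.983943939208984), 2.8030192852020264) 1090.0 [0.5076 0.0737 0.132 ]
pred tip [312.4188 235.0593] band [312.3247 257.58  ]
band px 312.86046511627904 252.91472868217053 303 323 248 263 129
pred tip [312.4188 235.0593] band [312.3247 257.58  ]
band px 312.9925373134328 253.03731343283582 303 323 248 263 134
```

View pics/g2z.png

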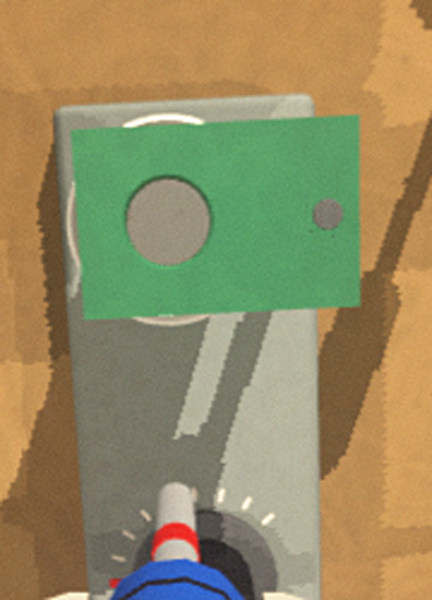

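```bash
python3 -m inch '[[[2.0,-0.1,0,0,0,0,1],[2.4,-0.1,0,0,0,0,1],[2.0,-0.05,0,0,0,0,1],[1.0,0,0,0,0,0,1],[0,0,0,0,0,0,1]]]'
python3 -m inch '[[[0,0,0,0,0,0,1],[0,0,0,0,0,0,1]]]'
python3 - <<'E'
from h import *
from plant import robot
np.set_printoptions(precision=4,suppress=True)
a,sa=pickle.load(open("g1.pkl","rb"));b,sb=pickle.load(open("g2.pkl","rb"));sd=pickle.load(open("side0.pkl","rb"))
R=[ray(a,(309.42,53.88),sa),ray(b,(309.62,121.76),sb)];print("2 wrist",tri(R));print("+side",tri(R+[ray(sd,(293.4,215.7))]))
s=robot.read_state();T=pose(s);print(T,s["t"],s["opening"])
c=robot.read_camera("side");w=robot.read_camera("wrist");pickle.dump((c,w,s),open("above.pkl","wb"))
for n,cc,ss in(("side",c,None),("wrist",w,s)):
    print(n,"tip",proj(cc,(T@[0,0,.106,1])[:3],ss),"band",proj(cc,(T@[0,0,.056,1])[:3],ss),"hole",proj(cc,[.5076,.0735,.132],ss))
cv2.imwrite("pics/ab.png",np.vstack([cv2.resize(c["image"][120:260,230:360],(520,560),interpolation=2)]))
E
```

```text
t: 14.4
tool_pos: [0.5072, 0.075, 0.3066]
orientation: [1.986, 2.434, 0.0]
force: [0.7, 0.1, -0.6]
opening: 0.0275
t: 14.6
tool_pos: [0.5075, 0.0738, 0.3066]
orientation: [1.988, 2.432, -0.0]
force: [-0.1, -0.2, -1.3]
opening: 0.0275
2 wrist (array([0.5075, 0.0737, 0.1284]), [np.float64(6.174947013914663e-05), np.float64(6.174947013926059e-05)])
+side (array([0.5081, 0.0733, 0.1325]), [np.float64(0.00047778109786767874), np.float64(0.0005654629206480649), np.float64(0.0008537245472643092)])
[[-0.1992  0.98   -0.      0.5075]
 [ 0.98    0.1992 -0.0004  0.0738]
 [-0.0004 -0.0001 -1.      0.3066]
 [ 0.      0.      0.      1.    ]] 14.6 0.02754554423807033
side tip [292.026  191.1064] band [291.4335 172.214 ] hole [292.8761 215.8795]
wrist tip [312.4186 235.0595] band [312.3245 257.5802] hole [312.6327 214.6358]
```

View pics/ab.png

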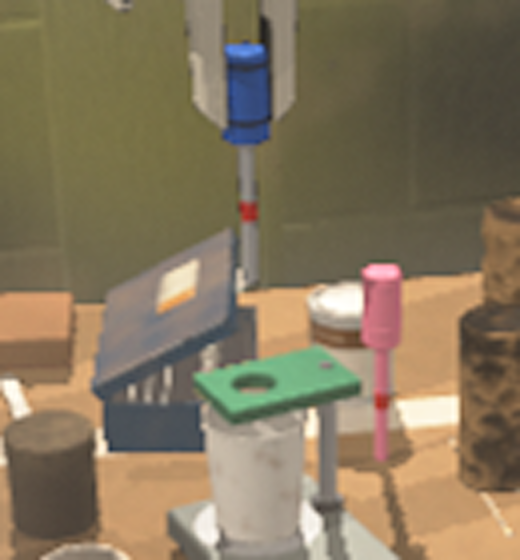

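The side view shows the tip at (292,191.5) over the hole at (293.5,215), with tip and band within 1 px of prediction. The plate height triangulates to 132.5 mm. Lowering gently, in two stages.

```bash
python3 -m inch '[[[0,0.05,1.0,0,0,0,1],[0,0,1.0,0,0,0,1],[0,0,1.0,0,0,0,1],[0,0,0.5,0,0,0,1],[0,0,0,0,0,0,1]]]'
python3 -m inch '[[[0,0,1.0,0,0,0,1],[0,0,1.5,0,0,0,1],[0,0,1.5,0,0,0,1],[0,0,1.5,0,0,0,1],[0,0,1.0,0,0,0,1]]]'
python3 -m inch '[[[0,0,0.8,0,0,0,1],[0,0,0.5,0,0,0,1],[0,0,0.3,0,0,0,1],[0,0,0,0,0,0,1],[0,0,0,0,0,0,1]]]'
python3 - <<'E'
from h import *
from plant import robot
np.set_printoptions(precision=4,suppress=True)
s=robot.read_state();T=pose(s);print(T[:3,3],s["t"],s["force"])
c=robot.read_camera("side");t=robot.read_camera("top");w=robot.read_camera("wrist");pickle.dump((c,w,t,s),open("in.pkl","wb"))
print("side band",proj(c,(T@[0,0,.056,1])[:3]),"hole",proj(c,[.5078,.0735,.132]),"wrist hole",proj(w,[.5078,.0735,.132],s))
A=cv2.resize(c["image"][165:245,255:355],(600,480)[:2],interpolation=2)
B=cv2.resize(w["image"][170:330,240:400],(480,480),interpolation=2)
cv2.imwrite("pics/in.png",cv2.resize(np.hstack([A,B]),(800,356)))
E
```

```text
t: 15.2
tool_pos: [0.5069, 0.0748, 0.27]
orientation: [-1.986, -2.432, 0.003]
force: [0.6, 0.2, -0.2]
opening: 0.0275
t: 15.7
tool_pos: [0.5068, 0.0748, 0.2042]
orientation: [-1.986, -2.432, 0.003]
force: [0.0, -0.4, -1.5]
opening: 0.0275
t: 16.2
tool_pos: [0.508, 0.0748, 0.1912]
orientation: [1.986, 2.433, 0.001]
force: [-0.0, 1.0, -1.0]
opening: 0.0276
[0.508  0.0748 0.1912] 16.2 [-0.0447  1.0267 -1.0386]
side band [292.9288 214.5118] hole [292.9529 215.8709] wrist hole [311.3521 257.926 ]
```

View pics/in.png

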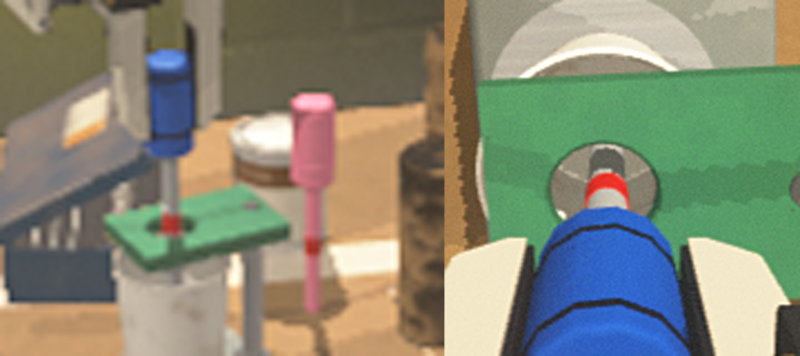

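The rod is inside the hole and laterally centred in both views. The band is 2–3 mm high and y is about 1 mm off, so one small trim, settle, and final check.

```bash
python3 -m inch '[[[-0.1,0,0.15,0,0,0,1],[0,0,0.1,0,0,0,1],[0,0,0,0,0,0,1],[0,0,0,0,0,0,1],[0,0,0,0,0,0,1]]]'
python3 -m inch '[[[0,0,0,0,0,0,1],[0,0,0,0,0,0,1],[0,0,0,0,0,0,1],[0,0,0,0,0,0,1],[0,0,0,0,0,0,1]]]'
python3 - <<'E'
from h import *
from plant import robot
np.set_printoptions(precision=4,suppress=True)
s=robot.read_state();T=pose(s);print(T,s["t"],s["force"],s["opening"],np.abs(s["dq"]).max())
c=robot.read_camera("side");w=robot.read_camera("wrist");t=robot.read_camera("top");pickle.dump((c,w,t,s),open("fin.pkl","wb"))
t0=pickle.load(open("top0.pkl","rb"))["image"]
h=cv2.cvtColor(w["image"],cv2.COLOR_BGR2HSV);m=((h[...,0]<8)|(h[...,0]>172))&(h[...,1]>150);m[:200]=0;m[300:]=0;m[:,:295]=0;m[:,335:]=0
v,u=np.nonzero(m);print("band wrist px",u.mean(),v.mean(),"hole px",proj(w,[.5078,.0735,.132],s))
g=lambda i:cv2.cvtColor(i,cv2.COLOR_BGR2GRAY)
for n,(u,v,r) in dict(tin=(184,207,22),pot=(241,302,18),vcup=(302,300,15)).items():
    q=g(t0)[v-r:v+r,u-r:u+r];f=cv2.matchTemplate(g(t["image"])[v-2*r:v+2*r,u-2*r:u+2*r],q,5);_,mx,_,l=cv2.minMaxLoc(f);print(n,mx,np.array(l)-r)
A=cv2.resize(c["image"][165:245,255:355],(600,480),interpolation=2);B=cv2.resize(w["image"][170:330,240:400],(480,480),interpolation=2)
cv2.imwrite("pics/fin.png",cv2.resize(np.hstack([A,B]),(800,356)))
E
```

```text
t: 16.85
tool_pos: [0.5079, 0.0738, 0.1881]
orientation: [-1.987, -2.434, 0.0]
force: [-0.3, -0.1, -0.9]
opening: 0.0276
t: 17.35
tool_pos: [0.5079, 0.0738, 0.1881]
orientation: [-1.987, -2.434, 0.0]
force: [-1.5, -0.5, -1.3]
opening: 0.0278
[[-0.2001  0.9798 -0.      0.5079]
 [ 0.9798  0.2001 -0.      0.0738]
 [-0.     -0.     -1.      0.1881]
 [ 0.      0.      0.      1.    ]] 17.35 [-1.452  -0.4961 -1.3322] 0.0278150010101827 0.0017607290757268167
band wrist px 312.7795275590551 252.748031496063 hole px [312.0524 257.99  ]
tin 0.5979068875312805 [0 0]
pot 0.9191990494728088 [0 0]
vcup 0.5335580110549927 [0 0]
```

```bash
python3 -c "
from plant import robot;print(robot.close_job());s=robot.read_state();print(s['t'],s['tool_pos'],s['opening'])"
```

```text
the job is handed in; nothing more can be done
None
the job is handed in; nothing more can be done
```

I turned the knob about 70° anticlockwise to its stop and lifted the blue probe out of its rest. I then lowered it through the guide hole and handed the job in at about 17.5 s, still holding it there. The hand-in gives no verdict.

- **Knob:** the torque rose to -0.27 N m at the stop. In the wrist pictures taken afterwards the bar points at the red mark.
- **Centring:** the tool axis ended at (0.5079, 0.0738), and the hole was measured at about (0.508, 0.0735). That is within 1 mm, though the calibration is only good to about 2 mm.
- **Band height:** the computed band height is within 1 mm of the plate's top. The plate's top came out at 128 mm from the two wrist views alone and at 132.5 mm with the side view added; the text says 132 mm, and I used that.
- **Upright and still:** the tool points straight down, the arm was at rest, and the grip opening was steady at 27.8 mm. In the earlier side view the rod was upright to within about 1 px. Rod tilt was not measured again after lowering.
- **Contact with the stirrer:** the force readings stayed within about 1.5 N. That noise is too large to confirm the 0.2 N limit directly, but the pictures showed clearance all round the rod.
- **Pots and tins:** template matching in the top view showed no shift. The match scores were weak for the tin (0.60) and the metal cup (0.53).
- **Last look:** the final picture was refused by the 12-picture limit, so the small trim at the end was checked by numbers only.

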